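# Swap three moulded covers onto their own drying carriers

## Task

The three black covers have been laid on each other's drying carriers. Put each on the carrier of its own shape (round on round, square on square, long on long), centred and right side up, the square and long covers lined up with their carrier's edges. First set one cover aside, lying flat near the middle of the empty grey mat; keep the covers upright throughout, and leave the tester, bottle and tape roll where they are.

Things in the scene. Friction and masses are not known exactly. Their poses are not given: they have to be found in the camera images.
- round_cover: Round cap, diameter 56 mm. Loose black plastic moulding, 28 mm high, with vertical sides and a flat top and underside; 50 to 170 g. Origin: centre of the underside; z up. It starts near the centre of one of the other carriers.
- square_cover: Square cover, 56 x 56 mm, edges along its x and y. Loose black plastic moulding, 28 mm high, with vertical sides and a flat top and underside; 50 to 170 g. Origin: centre of the underside; z up. It starts near the centre of one of the other carriers.
- long_cover: Oblong cover, 120 mm long (its x) by 40 mm wide (its y). Loose black plastic moulding, 28 mm high, with vertical sides and a flat top and underside; 50 to 170 g. Origin: centre of the underside; z up. It starts near the centre of one of the other carriers.
- round_carrier: Round carrier, diameter 130 mm. Fixed. Its flat top, a wire mesh on an aluminium plate, is 15 mm above the bench, without any rim. Origin: centre of the underside, at bench height; z up.
- square_carrier: Square carrier, 120 x 120 mm, edges along its x and y. Fixed. Its flat top, a wire mesh on an aluminium plate, is 15 mm above the bench, without any rim. Origin: centre of the underside, at bench height; z up.
- long_carrier: Oblong carrier, 170 mm long (its x) by 90 mm wide (its y). Fixed. Its flat top, a wire mesh on an aluminium plate, is 15 mm above the bench, without any rim. Origin: centre of the underside, at bench height; z up.
- mat: Empty plain grey mat, 130 x 130 mm and 15 mm thick, the free spot to set a cover aside on. Fixed, hard, flat, without mesh or rim. Origin: centre of the underside, at bench height; z up.
- tester: Bystander: black tester box 120 (x) x 150 (y) x 55 mm with a magenta top, 88 mm high in all; loose, 0.9 kg. Origin: centre of the underside.
- bottle: Bystander: standing white bottle with a blue cap, diameter 60 mm, 140 mm high; loose, 0.3 kg. Origin: centre of the underside.
- tape: Bystander: roll of paper tape lying flat, diameter 100 mm, 24 mm high, open in the middle; loose, 0.12 kg. Origin: centre of the underside.
There are look-alikes about, which are no part of the job. Leave any red or turquoise look-alike of the round_cover alone.

How it is judged:
By the outcome, as a careful person would: the job done as asked, in the order asked, and still so for the second after the job is handed in, with the robot touching nothing.
It also fails if it takes over 96 s, if anything falls off the work surface, if the arm or the gripper's body presses on something with over 40 N, if the wrist force passes 120 N, or if a joint passes its speed limit or range.

## Robot

A 6-joint arm with a two-finger parallel gripper is mounted at the origin on the work surface. World frame = base frame: x ahead of the robot, y to its left, z up, the work surface at z = 0. Lengths are in m, angles in degrees, forces in N, time in s.
With the tool pointing down it reaches from about 0.25 to 0.725 m from the base axis. Payload 9.7 kg.
Tool frame: the origin (TCP) lies at the very end of the fingers, on their centre line; the grasp point (between the pads) lies 19 mm behind it; z points along the fingers, y is the line along which they close (so a half turn about z gives the same grasp; the last joint's range is limited). The gripper opens to 85 mm and grips with 20 to 120 N. Pads are 22 mm wide; open, the fingers measure 114 mm over their backs; the gripper's body (76 mm by 85 mm) begins 54 mm behind the grasp point. The pads swing forward as they close: fully open they stand 13 mm farther back than shut.
Start: joints at [-73.339, 4.979, 10.078, 95.1, 0, 90], TCP at [0.158, -0.527, 0.231] pointing down, gripper open.
Joint ranges: [-179.16, 179.16], [-48.56, 103.87], [-65.8, 70.77], [-126.05, 130.52], [-82.76, 87.17], [-180, 180]. Speed limits (degrees/s): [127.2, 127.2, 147.25, 180, 180, 180].

## Interface

Orientations are given as [roll, pitch, yaw] about the fixed x, y, z axes, in that order (R = Rz(yaw) Ry(pitch) Rx(roll)).
In Python, from workcell import bot gives the robot as it stands.
- The arm moves only by the tool step_arm, never from a script. Its argument "targets" is a list of rows, each a list of 3 entries, a list of its own where there are three numbers: the opening, from 0 (shut) to 1 (fully open), then the shift along the world's x, y, z in mm, then the turn, a rotation vector about the world's x, y, z in rad. In form: [[grip, [tx, ty, tz], [wx, wy, wz]], ...]. A call has 1 to 8 rows; each row is the pose to reach, as a shift and turn from the pose commanded when the call began; what a row does not reach only later rows make up. A row lasts 1/10 s, in which the tool goes at most 50 mm and 8.59 degrees, less where a joint would pass 70% of its speed; a pose out of reach is approached as far as the arm can. A call with a gripper value outside its range is refused whole. The fingers move at their own pace and stop on an object; "force" is the grip in N (left out, the last holds). Time passes only in rows, so rows that repeat a pose let the fingers close. It gives the time, the measured TCP pose, the force, the opening and the grip force at its end, in the units of the state.
- bot.get_obs(): the state, without advancing time (a new reading comes with each control period).
- bot.camera(name): name is "side" or "top" or "wrist"; returns (picture, depth): 420x560x3 uint8, red, green, blue; 420x560 float32, m along the optical axis (not along the pixel's ray), 0 where there is no reading.
- bot.camera_params(name): a dict with "K" (3x3 intrinsics, pixels), "R" (3x3) and "t" (3): a world point X has camera coordinates R X + t. Camera axes: x right, y down, z forward; pixel columns grow to the right and rows downward; lengths in m; the calibration is good to about 2 mm. The wrist camera is an equidistant fisheye: a pixel r from the principal point sees the ray r / f radians off the axis. A picture is of the moment at which its call begins: read the wrist's pose just before it. camera_params takes no time and is no camera call; for the wrist camera it gives the pose at the moment of the call.
- bot.job_done(): hands the job in; it is judged then, once.
The state is a dict: "time": time; "q": joint angles; "qd": joint speeds; "joint_efforts": joint torques, N m; "ee_pos": TCP position; "tcp_rot": TCP orientation; "wrist_force": force on the tool from outside, world axes, zero at the start; "torque": the same for the moment, N m; "opening": finger opening in m; "grasp_force": force on a finger pad.
Only numpy, scipy, OpenCV 4.12 (cv2) and the standard library are available. Lean on these libraries where they do the work, as an engineer would, in place of code of your own. Each camera call takes 0.05 s, during which the arm holds its last target. There are 200 camera calls.

## Working session

There is one attempt and no reset: what is moved stays moved. The work goes in short steps, Python scripts to look and compute and a tool call to move; the robot and the scene stay as the last step left them, time stands still between calls to the robot, and variables do not carry over. Pictures are saved under pics/ and viewed, at most 14 in all, crops included, and the job is handed in when it is done.

Besides the shell and the picture viewer there is one more tool, called after "Request:" as name(argument=value, ...), one argument or row to a line, values as JSON. step_arm: Moves the arm, as the interface text tells. Its arguments: {"type":"object","properties":{"targets":{"type":"array","items":{"type":"array"}},"force":{"type":"number"}},"required":["targets"]}

```bash
ls; mkdir -p pics; python3 - <<'E'
from workcell import bot
import cv2,numpy as np
o=bot.get_obs();print(o)
for n in("top","side"):
    im,d=bot.camera(n);p=bot.camera_params(n);np.savez(f"pics/{n}0.npz",im=im,d=d,**p);cv2.imwrite(f"pics/{n}0.png",im[:,:,::-1]);print(n,p,(d>0).mean())
E
```

```text
pics
{'time': 0.0, 'q': array([-7.33395709e+01,  5.01138930e+00,  1.00330567e+01,  9.50986617e+01,
       -1.60451571e-03,  8.99989525e+01]), 'qd': array([-0.08346161,  0.06110209, -0.02351134,  0.03122469, -0.00520396,
       -0.04613658]), 'joint_efforts': array([ 3.22872940e-03, -5.20396078e+01,  4.64798784e+01,  1.65428070e-02,
        1.61674593e-04, -1.86883170e-05]), 'ee_pos': array([ 0.15761059, -0.52669255,  0.23056777]), 'tcp_rot': array([-1.79923006e+02,  1.60310659e-03,  1.66614788e+01]), 'wrist_force': array([-0.83937259, -0.29629275, -0.53522554]), 'torque': array([0.03331899, 0.03681266, 0.0120042 ]), 'grasp_force': 0.0, 'opening': 0.08560491563563899}
top {'K': array([[428.16912064,   0.        , 280.81915043],
       [  0.        , 428.16912064, 211.80771032],
       [  0.        ,   0.        ,   1.        ]]), 'R': array([[-0.01270976, -0.99991754,  0.001838  ],
       [-0.99786225,  0.01256574, -0.06413297],
       [ 0.06410459, -0.00264919, -0.99793967]]), 't': array([-0.03458071,  0.54556526,  1.24685381])} 0.9961862244897959
side {'K': array([[440.58511719,   0.        , 276.68571614],
       [  0.        , 440.58511719, 213.99576504],
       [  0.        ,   0.        ,   1.        ]]), 'R': array([[-0.80241979, -0.59670217,  0.00830706],
       [-0.31951244,  0.41782659, -0.85048971],
       [ 0.50401814, -0.68510398, -0.52592609]]), 't': array([0.39469472, 0.23807992, 0.71833612])} 0.9959863945578231
```

View pics/top0.png

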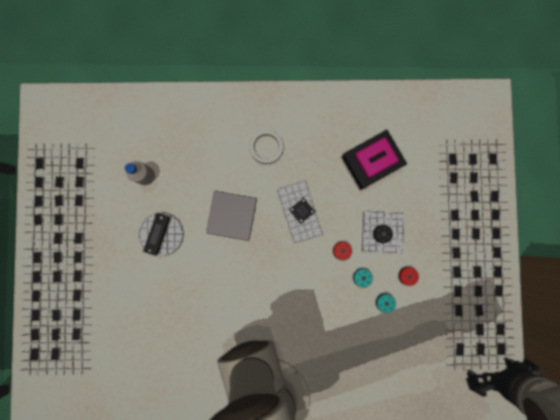

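View pics/side0.png

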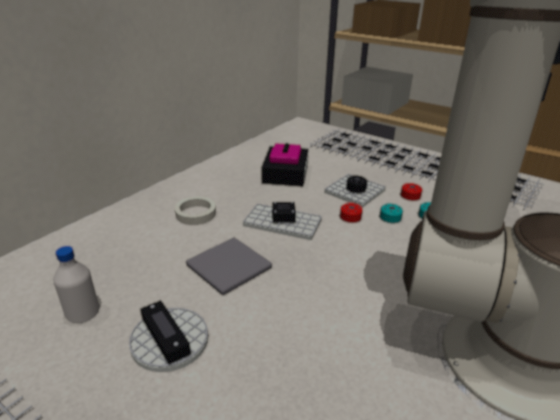

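The top view shows the long cover on the round carrier (161,234), the mat (232,215), the square cover on the long carrier (300,211), and the round cover on the square carrier (383,232). The tester is at (375,158), the tape at (267,148), the bottle at (137,170), and the red and turquoise look-alikes are at (342–409, 250–303). The side view agrees. I'll measure next, using depth heights to make the masks.

```bash
cat > h.py <<'E'
import numpy as np,cv2
def cast(p,uv,z):
    uv=np.atleast_2d(uv).astype(float);K,R,t=p["K"],p["R"],p["t"]
    d=np.c_[(uv-K[[0,1],[2,2]])/K[0,0],np.ones(len(uv))]@R; c=-R.T@t
    return c+d*((z-c[2])/d[:,2])[:,None]
def world(p,d):
    v,u=np.indices(d.shape);K,R,t=p["K"],p["R"],p["t"]
    X=np.stack([(u-K[0,2])/K[0,0]*d,(v-K[1,2])/K[1,1]*d,d],-1)
    return (X-t)@R
E
python3 - <<'E'
from h import *
f=np.load("pics/top0.npz");im,d=f["im"],f["d"];W=world(f,d);Z=W[:,:,2]
b=Z[320:400,100:200];print("bench z",np.median(b),b.std(), "mat",np.median(Z[205:225,222:242]))
g=cv2.cvtColor(im,cv2.COLOR_RGB2GRAY)
roi=np.zeros(g.shape,np.uint8);roi[120:315,115:430]=1
def rep(name,m,z):
    cs,_=cv2.findContours(m.astype(np.uint8),cv2.RETR_EXTERNAL,cv2.CHAIN_APPROX_NONE)
    for c in cs:
        if cv2.contourArea(c)<60: continue
        w=cast(f,c[:,0,:],z)[:,:2]*1000
        r=cv2.minAreaRect(w.astype(np.float32));h=np.median(Z[cv2.drawContours(np.zeros_like(roi),[c],-1,1,-1)>0])
        print(name,c[:,0].mean(0).round(),np.round(r[0],1),np.round(r[1],1),round(r[2],1),"medz",round(float(h),4))
rep("dark",(g<70)&(roi>0),.043)
m=cv2.morphologyEx(((Z>.008)&(roi>0)).astype(np.uint8),cv2.MORPH_OPEN,np.ones((3,3)))
rep("h>8",m,.015)
m=cv2.morphologyEx(((Z>.03)&(Z<.06)&(roi>0)).astype(np.uint8),cv2.MORPH_OPEN,np.ones((3,3)))
rep("h>30",m,.043)
v=cv2.resize(im[170:330,110:430],None,fx=2.5,fy=2.5,interpolation=cv2.INTER_CUBIC);cv2.imwrite("pics/crop0.png",v[:,:,::-1])
E
```

```text
bench z 0.0007664810761971194 0.08678962839781483 mat 0.01563665449494539
dark [382. 234.] [ 477.1 -332.6] [52.1 49. ] 89.3 medz 0.0436
dark [156. 234.] [484.8 315.9] [ 44.  116.1] 71.8 medz 0.0432
dark [302. 210.] [ 546.6 -101.5] [50.2 52.5] 37.9 medz 0.0435
dark [148. 176.] [652.7 341.6] [28.3 49.7] 68.7 medz 0.0484
dark [374. 159.] [ 693.  -313.2] [116.2 156.9] 28.5 medz 0.0594
h>8 [385. 303.] [ 276.1 -342.4] [58.3 54.8] 61.8 medz 0.0283
h>8 [362. 277.] [ 350.8 -278.4] [55.8 52.4] 89.3 medz 0.028
h>8 [408. 276.] [ 353.3 -412.5] [59.  54.8] 69.8 medz 0.0282
h>8 [342. 250.] [ 430.4 -220.1] [53.8 54.3] 44.0 medz 0.0281
h>8 [161. 234.] [485.8 314. ] [126.8 126.8] 0.1 medz 0.0171
h>8 [384. 233.] [ 483.4 -340.9] [119.9 119.7] 86.3 medz 0.0137
h>8 [231. 215.] [537.8 106.7] [130.1 129.5] 79.2 medz 0.0156
h>8 [300. 211.] [546.7 -95.2] [169.   89.8] 16.7 medz 0.0137
h>8 [139. 172.] [669.6 379.6] [95.3 61.9] 67.5 medz 0.0951
h>8 [266. 146.] [741.5   1.8] [98.6 99.8] 89.3 medz 0.0051
h>8 [374. 159.] [ 699.4 -319.1] [125.5 164.6] 28.5 medz 0.0582
h>30 [383. 233.] [ 478.5 -334. ] [55.  51.9] 89.3 medz 0.0431
h>30 [156. 233.] [485.5 320.4] [ 42.4 119.5] 71.0 medz 0.0435
h>30 [301. 210.] [ 548. -101.] [55.6 56.3] 37.9 medz 0.0434
h>30 [375. 159.] [ 695.2 -314.9] [122.4 156.4] 28.5 medz 0.0585
```

View pics/crop0.png

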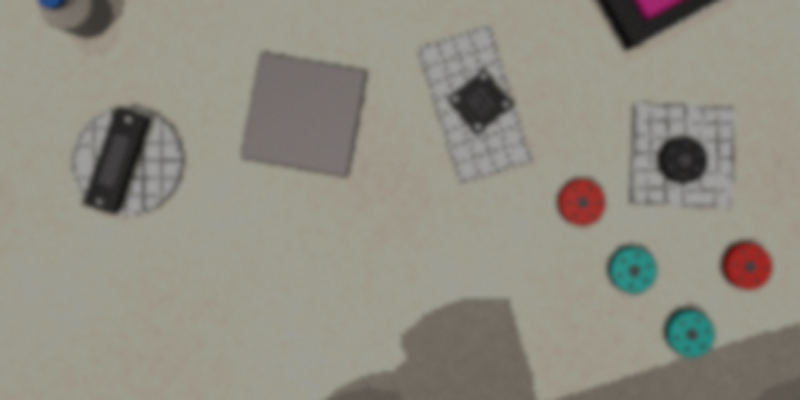

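Sizes and heights match the given values, all within reach. The plan:
1. Round cover to the mat.
2. Square cover to the square carrier.
3. Long cover to the long carrier.
4. Round cover to the round carrier.

First move is to above the round cover at about (478,-333).

Request:
step_arm(
  targets=[
    [1,[40,24,-10],[0,0,0]],
    [1,[80,48,-20],[0,0,0]],
    [1,[120,73,-30],[0,0,0]],
    [1,[165,100,-45],[0,0,0]],
    [1,[210,127,-60],[0,0,0]],
    [1,[255,154,-75],[0,0,0]],
    [1,[295,178,-90],[0,0,0]],
    [1,[320,194,-100],[0,0,0]],
  ],
  force=40,
)

```text
time: 0.9
ee_pos: [0.4793, -0.3312, 0.1302]
tcp_rot: [-180.0, 0.0, 16.7]
wrist_force: [-0.2, 0.2, -0.1]
opening: 0.0854
grasp_force: 0.0
```

```bash
python3 - <<'E'
from workcell import bot
import cv2,numpy as np
bot.camera("top")
o=bot.get_obs();print(o["time"],o["q"].round(2),o["ee_pos"].round(4),o["tcp_rot"].round(2),o["wrist_force"].round(1))
p=bot.camera_params("wrist");im,d=bot.camera("wrist");print(p)
np.savez("pics/w1.npz",im=im,d=d,**p);cv2.imwrite("pics/w1.png",im[:,:,::-1])
E
```

```text
0.95 [-3.4260e+01  8.8900e+00  2.8800e+00  8.4150e+01  1.2000e-01  1.2887e+02] [ 0.4826 -0.328   0.1273] [-1.798e+02  1.000e-02  1.687e+01] [ 0.4  4.7 -3.2]
{'K': array([[325.1922621 ,   0.        , 280.50702117],
       [  0.        , 325.1922621 , 207.4067432 ],
       [  0.        ,   0.        ,   1.        ]]), 'R': array([[ 0.28910682, -0.95729368, -0.00246245],
       [-0.91768129, -0.2778742 ,  0.28398412],
       [-0.27254046, -0.079842  , -0.95882582]]), 't': array([-0.45536411,  0.34467915,  0.38528666])}
```

View pics/w1.png

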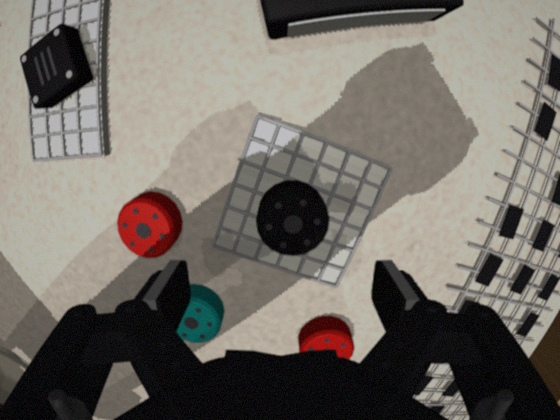

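The wrist view shows the round cover at (292,217) on the square carrier, between the fingers' planned positions. The red and turquoise discs are clear of them. I'll check the cover and carrier positions with the settled wrist camera.

```bash
cat >> h.py <<'E'
def wcast(p,uv,z):
    uv=np.atleast_2d(uv).astype(float);K,R,t=p["K"],p["R"],p["t"]
    q=(uv-K[[0,1],[2,2]])/K[0,0];r=np.linalg.norm(q,axis=1)+1e-9
    d=np.c_[q*(np.sin(r)/r)[:,None],np.cos(r)]@R;c=-R.T@t
    return c+d*((z-c[2])/d[:,2])[:,None]
def wworld(p,d):
    v,u=np.indices(d.shape);K,R,t=p["K"],p["R"],p["t"]
    q=np.stack([u-K[0,2],v-K[1,2]],-1)/K[0,0];r=np.linalg.norm(q,axis=-1)+1e-9
    s=np.tan(np.minimum(r,1.4))/r
    return (np.concatenate([q*s[...,None],np.ones(d.shape+(1,))],-1)*d[...,None]-t)@R
def blobs(m,cast_,p,z,Z,amin=150):
    cs,_=cv2.findContours(m.astype(np.uint8),cv2.RETR_EXTERNAL,cv2.CHAIN_APPROX_NONE)
    for c in cs:
        if cv2.contourArea(c)<amin: continue
        w=cast_(p,c[:,0,:],z)[:,:2]*1000;r=cv2.minAreaRect(w.astype(np.float32))
        k=cv2.drawContours(np.zeros(Z.shape,np.uint8),[c],-1,1,-1)>0
        print(c[:,0].mean(0).round(),np.round(r[0],1),np.round(r[1],1),round(r[2],1),"medz",round(float(np.median(Z[k])),4))
def wrist(bot,name):
    p=bot.camera_params("wrist");im,d=bot.camera("wrist");cv2.imwrite(f"pics/{name}.png",im[:,:,::-1])
    Z=wworld(p,d)[:,:,2];ok=(d>0)
    op=lambda m:cv2.morphologyEx(m.astype(np.uint8),cv2.MORPH_OPEN,np.ones((3,3)))
    print("covers");blobs(op(ok&(Z>.034)&(Z<.052)),wcast,p,.043,Z)
    print("plates");blobs(op(ok&(Z>.009)&(Z<.052)),wcast,p,.015,Z)
    return im,d,p,Z
E
python3 - <<'E'
from workcell import bot
from h import *
wrist(bot,"w2");o=bot.get_obs();print(o["ee_pos"],o["tcp_rot"])
E
```

```text
covers
[291. 215.] [ 480.7 -340. ] [54.7 54.3] 17.0 medz 0.0434
[51. 63.] [ 549.9 -109.6] [59.  59.7] 38.2 medz 0.0431
[359.  13.] [ 643.6 -346.4] [  7.4 145.7] 28.6 medz 0.0453
plates
[  8. 372.] [68.3 21.2] [ 48.  155.7] 60.4 medz 0.0164
[326. 338.] [ 362.1 -417.4] [49.2 61.9] 3.5 medz 0.0278
[527. 322.] [ 423.5 -675.1] [24.4 32.9] 85.5 medz 0.0109
[200. 312.] [ 348.6 -290.3] [38.7 68.2] 85.4 medz 0.028
[548. 285.] [ 478.2 -674.9] [24.4 34. ] 84.7 medz 0.0108
[522. 277.] [ 478.3 -615.9] [23.8 34. ] 84.6 medz 0.0107
[489. 267.] [ 478.3 -557.1] [23.8 33.6] 84.8 medz 0.0107
[542. 233.] [ 533.1 -616.2] [33.3 24.4] 0.6 medz 0.0108
[511. 218.] [ 533.4 -557.4] [34.2 23.2] 3.6 medz 0.0107
[148. 221.] [ 429.4 -223. ] [57.3 64.3] 44.6 medz 0.0281
[296. 196.] [ 485.4 -346. ] [119.3 119.8] 86.3 medz 0.0128
[545. 119.] [ 643.2 -557.4] [22.8 34.5] 85.1 medz 0.0108
[554.  70.] [ 697.  -553.1] [35.5 20.1] 15.7 medz 0.0108
[357.  16.] [ 652.2 -351.9] [ 14.4 164.2] 28.5 medz 0.0364
[66. 77.] [544.2 -97.6] [162.  104.5] 16.5 medz 0.0145
[ 0.47874463 -0.33088657  0.12937333] [-1.79859227e+02  1.06867918e-01  1.68728971e+01]
```

Request:
step_arm(
  targets=[
    [1,[0,-3,0],[0,0,0]],
    [1,[0,-3,0],[0,0,0]],
    [1,[0,-3,0],[0,0,0]],
    [1,[0,-3,0],[0,0,0]],
  ],
)

```text
time: 1.45
ee_pos: [0.4771, -0.3367, 0.1318]
tcp_rot: [180.0, -0.0, 16.6]
wrist_force: [0.0, -0.4, 0.2]
opening: 0.0852
grasp_force: 0.0
```

```bash
python3 - <<'E'
from workcell import bot
from h import *
for i in range(2):
    o=bot.get_obs();print(o["ee_pos"],o["tcp_rot"],o["qd"].round(1));wrist(bot,"w3")
p=bot.camera_params("wrist");print(-p["R"].T@p["t"],bot.get_obs()["ee_pos"])
E
```

```text
[ 0.47712261 -0.33665413  0.13177248] [ 1.79969852e+02 -2.54259628e-02  1.65750900e+01] [ 0.3  0.1 -0.1 -0.1  0.1 -0. ]
covers
[282. 208.] [ 480.6 -340.1] [55.5 54.1] 16.5 medz 0.0434
[48. 61.] [ 549.8 -109.7] [59.  60.3] 38.2 medz 0.0432
[347.   7.] [ 642.6 -345.3] [  7.9 143.9] 28.0 medz 0.0446
plates
[  9. 371.] [67.8 16.7] [ 48.9 151.2] 60.1 medz 0.0169
[319. 334.] [ 360.5 -415.6] [50.6 57.3] 17.3 medz 0.028
[524. 317.] [ 422.9 -675.5] [25.2 33.4] 88.3 medz 0.0107
[462. 302.] [ 426.8 -557.3] [23.3 26.5] 89.6 medz 0.0106
[197. 309.] [ 348.5 -293. ] [32.9 67.8] 87.1 medz 0.0281
[545. 279.] [ 478.2 -675.3] [24.8 33.8] 86.7 medz 0.0108
[517. 271.] [ 478.2 -616.2] [23.9 33.4] 85.2 medz 0.0108
[483. 261.] [ 478.3 -557.6] [23.2 33.4] 84.6 medz 0.0107
[538. 226.] [ 532.8 -616.3] [33.1 24. ] 0.5 medz 0.0108
[504. 212.] [ 533.2 -557.3] [33.9 23.4] 4.7 medz 0.0108
[141. 215.] [ 430.3 -221.5] [57.6 64.1] 60.7 medz 0.0282
[554. 180.] [ 588.  -616.6] [33.8 23. ] 5.4 medz 0.0108
[290. 190.] [ 485.4 -346.1] [119.6 119.7] 86.3 medz 0.0128
[537. 111.] [ 643.1 -557.4] [23.4 34.4] 84.6 medz 0.0108
[
[... 811 characters left out ...]
518. 271.] [ 478.2 -616.6] [24.  33.7] 85.8 medz 0.0107
[483. 261.] [ 478.3 -557.4] [23.3 33.8] 85.1 medz 0.0108
[538. 226.] [ 533.  -616.5] [23.9 33. ] 89.8 medz 0.0108
[505. 212.] [ 533.2 -557.4] [34.1 23.6] 4.8 medz 0.0106
[141. 216.] [ 429.5 -222.5] [58.  63.4] 30.3 medz 0.0281
[554. 180.] [ 588.2 -616.7] [33.5 23.4] 4.3 medz 0.0108
[290. 191.] [ 485.5 -346.1] [119.5 119.5] 86.3 medz 0.0128
[538. 111.] [ 643.1 -557.7] [23.  34.5] 84.5 medz 0.0108
[549.  64.] [ 698.1 -557.9] [34.4 23.1] 4.5 medz 0.0108
[345.  11.] [ 650.9 -350.4] [ 15.5 160.7] 27.8 medz 0.0347
[62. 76.] [543.9 -97.5] [162.4 104.6] 16.6 medz 0.0145
[ 0.54760068 -0.31763035  0.27475768] [ 0.47731249 -0.33640474  0.13161537]
```

The wrist and top cameras disagree by about 6 mm in y. If I turn the wrist 90° and measure again, a fixed offset in the wrist calibration will show up, since it turns with the tool.

Request:
step_arm(
  targets=[
    [1,[1,0,0],[0,0,0.1]],
    [1,[1,0,0],[0,0,0.25]],
    [1,[1,0,0],[0,0,0.4]],
    [1,[1,0,0],[0,0,0.55]],
    [1,[1,0,0],[0,0,0.7]],
    [1,[1,0,0],[0,0,0.85]],
    [1,[1,0,0],[0,0,1.0]],
    [1,[1,0,0],[0,0,1.1]],
  ],
)

```text
time: 2.35
ee_pos: [0.4785, -0.3361, 0.1314]
tcp_rot: [180.0, 0.0, 80.0]
wrist_force: [0.3, 0.6, -0.0]
opening: 0.0853
grasp_force: 0.0
```

Request:
step_arm(
  targets=[
    [1,[0,0,0],[0,0,0.12]],
    [1,[0,0,0],[0,0,0.24]],
    [1,[0,0,0],[0,0,0.36]],
    [1,[0,0,0],[0,0,0.47]],
    [1,[0,0,0],[0,0,0.47]],
    [1,[0,0,0],[0,0,0.47]],
    [1,[0,0,0],[0,0,0.47]],
  ],
)

```text
time: 3.05
ee_pos: [0.4786, -0.336, 0.1313]
tcp_rot: [180.0, 0.0, 106.5]
wrist_force: [0.3, -0.9, 0.7]
opening: 0.0854
grasp_force: 0.0
```

```bash
python3 - <<'E' | grep -v "0.01[0-1]" 
from workcell import bot
from h import *
o=bot.get_obs();print(o["ee_pos"],o["tcp_rot"],o["qd"].round(1));wrist(bot,"w4")
p=bot.camera_params("wrist");print(-p["R"].T@p["t"],bot.get_obs()["q"])
E
```

```text
[ 0.47864962 -0.33596354  0.13134201] [1.79996491e+02 1.65446201e-03 1.06465080e+02] [ 0.1 -0.  -0.1 -0.1 -0.  -0.6]
covers
[279. 212.] [ 478.8 -339.1] [54.3 55.3] 35.8 medz 0.0435
[475. 223.] [ 648.  -297.8] [168.9  89.6] 75.5 medz 0.0439
plates
[129. 244.] [ 353.  -417.9] [66.6 57.8] 66.1 medz 0.0283
[471. 219.] [ 663.1 -299.3] [189.3 116.5] 75.5 medz 0.0334
[ 69. 152.] [ 275.3 -347.6] [67.4 56.6] 16.0 medz 0.0281
[283. 206.] [ 484.9 -345.8] [120.1 119.4] 86.3 medz 0.0131
[151.  97.] [ 350.4 -281.5] [61.3 56.3] 12.9 medz 0.0283
[263.  50.] [ 430.5 -222.8] [56.7 58.5] 16.3 medz 0.0284
[431.  10.] [ 562.6 -139.8] [174.2  37.4] 27.5 medz 0.0122
[ 0.45922713 -0.26859323  0.27444172] [-3.50646003e+01  8.88617072e+00  3.31553042e+00  8.44245117e+01
 -1.11656389e-03  3.84373830e+01]
```

The wrist camera gives the same positions within 1 mm at both yaws, so I'll trust it: round cover at (480,-339.6), square carrier at (485,-346). Picking the round cover now.

Request:
step_arm(
  targets=[
    [1,[1,-3.5,-25],[0,0,0]],
    [1,[1,-3.5,-60],[0,0,0]],
    [1,[1,-3.5,-90],[0,0,0]],
    [1,[1,-3.5,-107],[0,0,0]],
    [1,[1,-3.5,-115],[0,0,0]],
    [1,[1,-3.5,-115],[0,0,0]],
    [0.3,[1,-3.5,-115],[0,0,0]],
    [0.3,[1,-3.5,-115],[0,0,0]],
  ],
  force=40,
)

```text
time: 3.9
ee_pos: [0.4804, -0.3399, 0.0178]
tcp_rot: [179.9, 0.1, 106.6]
wrist_force: [0.8, -0.1, 1.1]
opening: 0.0593
grasp_force: 0.3
```

Request:
step_arm(
  targets=[
    [0.3,[0,0,0],[0,0,0]],
    [0.3,[0,0,0],[0,0,0]],
    [0.3,[0,0,0],[0,0,0]],
    [0.3,[0,0,0],[0,0,0]],
    [0.3,[0,0,0],[0,0,0]],
    [0.3,[0,0,0],[0,0,0]],
  ],
)

```text
time: 4.5
ee_pos: [0.4804, -0.34, 0.0181]
tcp_rot: [179.9, 0.1, 106.6]
wrist_force: [-0.4, 0.8, 5.2]
opening: 0.0543
grasp_force: 42.7
```

Request:
step_arm(
  targets=[
    [0.3,[0,0,12],[0,0,0]],
    [0.3,[0,0,35],[0,0,0]],
    [0.3,[1,10,60],[0,0,0]],
    [0.3,[4,30,75],[0,0,0]],
    [0.3,[8,60,80],[0,0,0]],
    [0.3,[13,95,80],[0,0,0]],
    [0.3,[18,130,80],[0,0,0]],
    [0.3,[23,170,80],[0,0,0]],
  ],
)

```text
time: 5.3
ee_pos: [0.503, -0.1685, 0.0976]
tcp_rot: [179.9, 0.1, 106.6]
wrist_force: [0.9, 0.2, -1.4]
opening: 0.055
grasp_force: 42.6
```

Request:
step_arm(
  targets=[
    [0.3,[5,40,0],[0,0,0]],
    [0.3,[11,80,0],[0,0,0]],
    [0.3,[16,120,0],[0,0,0]],
    [0.3,[22,160,0],[0,0,0]],
    [0.3,[27,200,0],[0,0,0]],
    [0.3,[32,235,0],[0,0,0]],
    [0.3,[35,260,0],[0,0,0]],
    [0.3,[36,272,0],[0,0,0]],
  ],
)

```text
time: 6.1
ee_pos: [0.5389, 0.1047, 0.0972]
tcp_rot: [179.9, -0.0, 106.7]
wrist_force: [-0.4, -0.8, -0.9]
opening: 0.0541
grasp_force: 42.6
```

```bash
python3 - <<'E' | grep -v "0.01[0-1]" 
from workcell import bot
from h import *
bot.camera("top")
o=bot.get_obs();print(o["ee_pos"],o["tcp_rot"],o["qd"].round(1),o["opening"],o["grasp_force"]);wrist(bot,"w5")
E
```

```text
[0.53894296 0.10509733 0.09705325] [ 1.79944437e+02 -2.73380526e-02  1.06737555e+02] [-2.9 -0.6 -1.1  0.  -0.4 -2.9] 0.05444917081019699 42.57911826018244
covers
plates
[162. 373.] [474.6 -97.3] [30.1 56.2] 13.4 medz 0.0122
[410. 379.] [723.8 -36.2] [ 26.3 102.9] 53.0 medz 0.0241
[275. 188.] [538.6 103.9] [128.5 129. ] 79.4 medz 0.0155
[294.   2.] [505.4 251.7] [48.5  5.3] 17.8 medz 0.0132
```

View pics/w5.png

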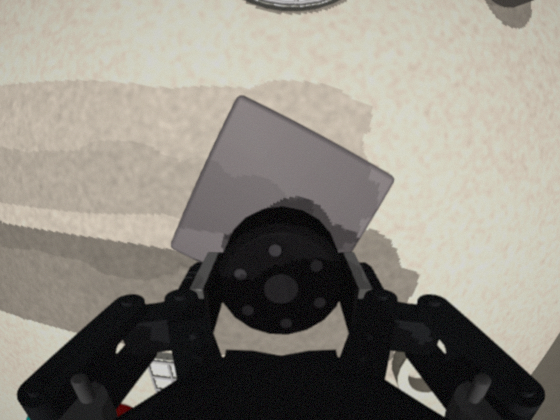

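The cover is held upright at (280,270) over the mat, whose centre is at (538.6,104). Lowering it there.

Request:
step_arm(
  targets=[
    [0.3,[0,-1,-15],[0,0,0]],
    [0.3,[0,-1,-40],[0,0,0]],
    [0.3,[0,-1,-62],[0,0,0]],
    [0.3,[0,-1,-73],[0,0,0]],
    [0.3,[0,-1,-78],[0,0,0]],
    [0.3,[0,-1,-79],[0,0,0]],
    [0.3,[0,-1,-79],[0,0,0]],
    [0.3,[0,-1,-79],[0,0,0]],
  ],
)

```text
time: 7.0
ee_pos: [0.5389, 0.1008, 0.0181]
tcp_rot: [180.0, 0.0, 106.6]
wrist_force: [-3.3, -3.6, 6.4]
opening: 0.0544
grasp_force: 43.3
```

Request:
step_arm(
  targets=[
    [1,[0,0,0],[0,0,0]],
    [1,[0,0,0],[0,0,0]],
    [1,[0,0,0],[0,0,0]],
    [1,[0,0,5],[0,0,0]],
    [1,[0,0,25],[0,0,0]],
    [1,[0,0,60],[0,0,0]],
    [1,[0,0,95],[0,0,0]],
    [1,[0,0,110],[0,0,0]],
  ],
)

```text
time: 7.8
ee_pos: [0.5398, 0.1019, 0.131]
tcp_rot: [179.8, 0.0, 106.6]
wrist_force: [0.7, 0.3, -0.4]
opening: 0.0855
grasp_force: 0.0
```

Request:
step_arm(
  targets=[
    [1,[1,-25,0],[0,0,0.08]],
    [1,[3,-65,0],[0,0,0.18]],
    [1,[5,-110,0],[0,0,0.28]],
    [1,[7,-155,0],[0,0,0.34]],
    [1,[8,-190,0],[0,0,0.37]],
    [1,[9,-207,0],[0,0,0.37]],
    [1,[9,-207,0],[0,0,0.37]],
    [1,[9,-207,0],[0,0,0.37]],
  ],
)

```text
time: 8.6
ee_pos: [0.5476, -0.1049, 0.127]
tcp_rot: [-180.0, -0.0, 127.8]
wrist_force: [0.3, 0.0, 0.5]
opening: 0.0854
grasp_force: 0.0
```

```bash
python3 - <<'E' | grep -v "0.01[0-1]" 
from workcell import bot
from h import *
bot.camera("top")
o=bot.get_obs();print(o["ee_pos"],o["tcp_rot"],o["qd"].round(1),o["opening"],o["grasp_force"]);wrist(bot,"w6")
E
```

```text
[ 0.54767948 -0.10442338  0.1270763 ] [-1.79997689e+02 -3.41621770e-02  1.27826997e+02] [ 0.7 -0.2 -0.  -0.  -0.2 -0.2] 0.08491062000031734 0.0
covers
[282. 210.] [ 548.9 -104.5] [55.8 56.4] 37.8 medz 0.0436
[436.  13.] [548.6  88.5] [57.1 28.4] 49.3 medz 0.0431
plates
[123. 371.] [ 526.7 -386. ] [45.2 30.4] 88.2 medz 0.0127
[ 12. 301.] [ 360.8 -420.4] [51.5 79.7] 9.3 medz 0.0269
[ 85. 298.] [ 452.6 -339.3] [122.6  55.8] 85.0 medz 0.0123
[104. 225.] [ 429.6 -226.2] [67.2 57.8] 77.2 medz 0.0283
[ 30. 220.] [ 349.2 -284.3] [74.6 57.1] 62.0 medz 0.0281
[495. 238.] [745.8  -2.4] [114.4 101.8] 11.9 medz 0.0162
[281. 192.] [ 549.3 -103.2] [169.2  98.6] 16.6 medz 0.0135
[416.  34.] [544.5  99.5] [130.8 116.7] 79.2 medz 0.0156
```

View pics/w6.png

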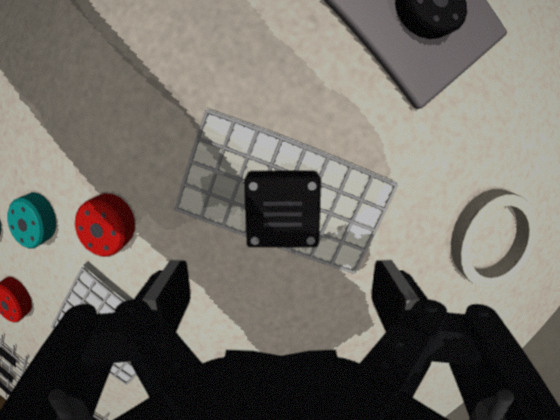

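The square cover at (282,210) is at (549,-104.5) and squared up with the gripper. The round cover sits on the mat at (430,10).

Request:
step_arm(
  targets=[
    [1,[1,0,-25],[0,0,0]],
    [1,[1,0,-60],[0,0,0]],
    [1,[1,0,-90],[0,0,0]],
    [1,[1,0,-104],[0,0,0]],
    [1,[1,0,-110],[0,0,0]],
    [1,[1,0,-110],[0,0,0]],
    [0.3,[1,0,-110],[0,0,0]],
    [0.3,[1,0,-110],[0,0,0]],
  ],
)

```text
time: 9.5
ee_pos: [0.5496, -0.1055, 0.0189]
tcp_rot: [179.9, 0.1, 127.8]
wrist_force: [0.1, 0.0, -0.7]
opening: 0.0592
grasp_force: 0.0
```

Request:
step_arm(
  targets=[
    [0.3,[0,0,0],[0,0,0]],
    [0.3,[0,0,0],[0,0,0]],
    [0.3,[0,0,0],[0,0,0]],
    [0.3,[0,0,0],[0,0,0]],
    [0.3,[0,0,0],[0,0,0]],
  ],
)

```text
time: 10.0
ee_pos: [0.5496, -0.1056, 0.0189]
tcp_rot: [179.9, 0.1, 127.8]
wrist_force: [-0.8, 1.3, 5.7]
opening: 0.0553
grasp_force: 43.3
```

Request:
step_arm(
  targets=[
    [0.3,[0,0,12],[0,0,0]],
    [0.3,[0,0,35],[0,0,0]],
    [0.3,[-2,-8,60],[0,0,-0.05]],
    [0.3,[-7,-26,75],[0,0,-0.15]],
    [0.3,[-15,-56,80],[0,0,-0.25]],
    [0.3,[-24,-90,80],[0,0,-0.35]],
    [0.3,[-33,-125,80],[0,0,-0.45]],
    [0.3,[-42,-160,80],[0,0,-0.55]],
  ],
)

```text
time: 10.8
ee_pos: [0.5063, -0.2668, 0.0985]
tcp_rot: [180.0, 0.0, 96.1]
wrist_force: [0.2, -1.2, -0.8]
opening: 0.055
grasp_force: 42.5
```

Request:
step_arm(
  targets=[
    [0.3,[-9,-32,0],[0,0,-0.08]],
    [0.3,[-16,-58,0],[0,0,-0.14]],
    [0.3,[-21,-76,0],[0,0,-0.17]],
    [0.3,[-22.5,-81.5,0],[0,0,-0.174]],
    [0.3,[-22.5,-81.5,0],[0,0,-0.174]],
    [0.3,[-22.5,-81.5,0],[0,0,-0.174]],
    [0.3,[-22.5,-81.5,0],[0,0,-0.174]],
  ],
)

```text
time: 11.5
ee_pos: [0.4846, -0.3459, 0.0974]
tcp_rot: [180.0, -0.0, 86.4]
wrist_force: [0.1, 0.4, -0.8]
opening: 0.0551
grasp_force: 42.5
```

```bash
python3 - <<'E' | grep -v "0.01[0-1]" 
from workcell import bot
from h import *
o=bot.get_obs();print(o["ee_pos"],o["tcp_rot"],o["qd"].round(1),o["opening"],o["grasp_force"]);wrist(bot,"w7")
E
```

```text
[ 0.48461952 -0.3458651   0.09738769] [ 1.79998521e+02 -1.27488844e-02  8.64388845e+01] [ 0.1  0.1  0.1 -0.2 -0.2 -0. ] 0.05511433889353246 42.50137388706207
covers
[496. 156.] [ 651.2 -311. ] [188.9  97.7] 80.6 medz 0.0444
plates
[135. 287.] [ 352.4 -404.1] [65.1 36.8] 0.9 medz 0.0272
[ 49. 226.] [ 274.6 -347.7] [72.7 57.5] 15.6 medz 0.028
[280. 185.] [ 485.8 -332.9] [ 93.9 119.1] 86.7 medz 0.012
[100. 141.] [ 349.7 -282. ] [57.1 65. ] 84.6 medz 0.0282
[492. 155.] [ 666.6 -314.8] [215.6 126.6] 80.6 medz 0.0342
[191.  48.] [ 430.2 -222.2] [58.8 59. ] 86.8 medz 0.0283
```

Request:
step_arm(
  targets=[
    [0.3,[0.7,-1,-15],[0,0,0]],
    [0.3,[0.7,-1,-40],[0,0,0]],
    [0.3,[0.7,-1,-62],[0,0,0]],
    [0.3,[0.7,-1,-73],[0,0,0]],
    [0.3,[0.7,-1,-77.5],[0,0,0]],
    [0.3,[0.7,-1,-78.5],[0,0,0]],
    [0.3,[0.7,-1,-78.5],[0,0,0]],
    [0.3,[0.7,-1,-78.5],[0,0,0]],
  ],
)

```text
time: 12.35
ee_pos: [0.4852, -0.348, 0.0191]
tcp_rot: [180.0, 0.0, 86.3]
wrist_force: [-0.5, 0.1, -1.0]
opening: 0.0555
grasp_force: 42.5
```

Request:
step_arm(
  targets=[
    [1,[0,0,0],[0,0,0]],
    [1,[0,0,0],[0,0,0]],
    [1,[0,0,0],[0,0,0]],
    [1,[0,0,5],[0,0,0]],
    [1,[0,0,25],[0,0,0]],
    [1,[0,0,60],[0,0,0]],
    [1,[0,0,95],[0,0,0]],
    [1,[0,0,110],[0,0,0]],
  ],
)

```text
time: 13.15
ee_pos: [0.4858, -0.3486, 0.1328]
tcp_rot: [179.8, 0.1, 86.3]
wrist_force: [0.4, 0.5, -0.1]
opening: 0.0856
grasp_force: 0.0
```

```bash
python3 - <<'E' | grep -v "0.01[0-1]" 
from workcell import bot
from h import *
bot.camera("top");bot.camera("top")
o=bot.get_obs();print(o["ee_pos"],o["tcp_rot"],o["qd"].round(1),o["opening"],o["grasp_force"]);wrist(bot,"w8")
E
```

```text
[ 0.48593221 -0.34863686  0.13153165] [1.79782890e+02 1.33332370e-01 8.63311258e+01] [ 0.1  1.6 -3.8 -2.3  0.   0. ] 0.08545009840848038 0.0
covers
[279. 205.] [ 486.5 -346.4] [56.1 55.7] 86.2 medz 0.0436
[471. 146.] [ 649.7 -311.7] [185.6  94.1] 80.9 medz 0.0444
plates
[141. 270.] [ 346.  -408.9] [68.5 32.8] 39.1 medz 0.0282
[ 67. 212.] [ 275.2 -347.8] [69.5 57.4] 9.3 medz 0.0281
[277. 191.] [ 484.9 -345.8] [119.3 119.2] 86.6 medz 0.0144
[118. 135.] [ 350.  -282.1] [57.1 63.4] 80.5 medz 0.0282
[467. 145.] [ 663.1 -314.8] [208.1 117.1] 80.9 medz 0.0341
[199.  53.] [ 430.  -222.2] [58.7 58.3] 86.6 medz 0.0283
```

View pics/w8.png

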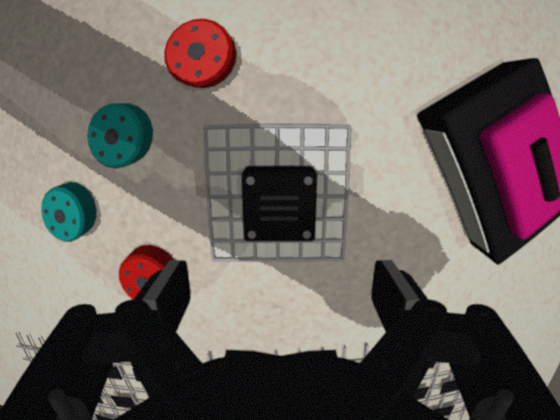

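The square cover lies centred within 2 mm and aligned, with the cover at (279,205) in the picture. Next I move to above the long cover.

Request:
step_arm(
  targets=[
    [1,[0,25,5],[0,0,0.1]],
    [1,[0,65,5],[0,0,0.2]],
    [1,[0,110,5],[0,0,0.3]],
    [1,[0,155,5],[0,0,0.4]],
    [1,[0,200,5],[0,0,0.5]],
    [1,[0,245,5],[0,0,0.6]],
    [1,[0,290,5],[0,0,0.7]],
    [1,[0,335,5],[0,0,0.8]],
  ],
)

```text
time: 14.1
ee_pos: [0.4838, -0.0112, 0.1318]
tcp_rot: [-179.9, -0.1, 132.4]
wrist_force: [1.8, 0.3, 0.9]
opening: 0.0857
grasp_force: 0.0
```

Request:
step_arm(
  targets=[
    [1,[0,45,0],[0,0,0.1]],
    [1,[0,90,0],[0,0,0.2]],
    [1,[0,135,0],[0,0,0.3]],
    [1,[0,180,0],[0,0,0.38]],
    [1,[0,225,0],[0,0,0.45]],
    [1,[0,265,0],[0,0,0.49]],
    [1,[0,298,0],[0,0,0.503]],
    [1,[0,323,0],[0,0,0.503]],
  ],
)

```text
time: 14.9
ee_pos: [0.4838, 0.3118, 0.1312]
tcp_rot: [-179.9, -0.1, 161.1]
wrist_force: [0.2, -0.7, -0.1]
opening: 0.0853
grasp_force: 0.0
```

Request:
step_arm(
  targets=[
    [1,[0,7,0],[0,0,0]],
    [1,[0,7,0],[0,0,0]],
    [1,[0,7,0],[0,0,0]],
  ],
)

```text
time: 15.2
ee_pos: [0.4846, 0.3161, 0.1328]
tcp_rot: [-179.9, -0.1, 161.0]
wrist_force: [-0.3, 0.2, -0.1]
opening: 0.0852
grasp_force: 0.0
```

```bash
python3 - <<'E' | grep -v "0.01[0-1]" 
from workcell import bot
from h import *
o=bot.get_obs();print(o["ee_pos"],o["tcp_rot"],o["q"].round(1),o["opening"],o["grasp_force"]);wrist(bot,"w9")
E
```

```text
[0.48460237 0.31613013 0.13280132] [-1.79912487e+02 -5.10054782e-02  1.60968116e+02] [33.1  8.1  2.6 84.6 -0.  52.2] 0.08519245671747724 0.0
covers
[367. 345.] [636.9 346.6] [15.2 42.4] 39.7 medz 0.0416
[ 99. 304.] [518.5 116.6] [35.6 16.3] 77.8 medz 0.0409
[286. 201.] [485.3 318.5] [ 40.1 119. ] 70.9 medz 0.0436
plates
[115. 411.] [701.3 -14.7] [18.2 75.9] 23.0 medz 0.0204
[  3. 391.] [ 670.3 -295.3] [ 26.7 112.4] 35.7 medz 0.0246
[365. 337.] [652.4 347. ] [34.6 60.4] 39.7 medz 0.0299
[ 16. 325.] [536.2 -97.5] [ 92.4 108.3] 23.6 medz 0.0125
[101. 276.] [507.8 111. ] [132.3  71. ] 79.3 medz 0.0158
[279. 202.] [485.9 310.2] [128.3 132.6] 36.2 medz 0.0157
```

View pics/w9.png

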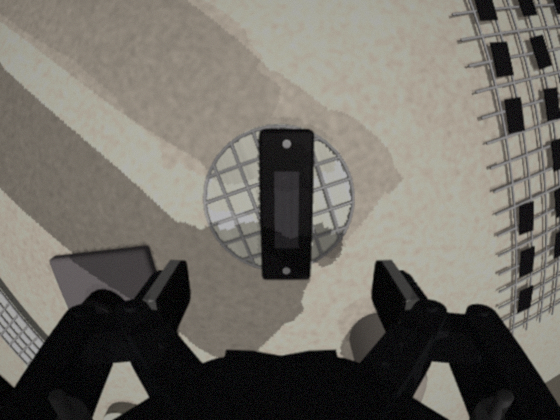

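The long cover at (286,201) lies along the gripper's x at (485.3,318.5). The bottle at (370,345) is about 170 mm away, clear of the fingers.

Request:
step_arm(
  targets=[
    [1,[0.7,2.4,-25],[0,0,0]],
    [1,[0.7,2.4,-60],[0,0,0]],
    [1,[0.7,2.4,-92],[0,0,0]],
    [1,[0.7,2.4,-107],[0,0,0]],
    [1,[0.7,2.4,-114],[0,0,0]],
    [1,[0.7,2.4,-114],[0,0,0]],
    [0.1,[0.7,2.4,-114],[0,0,0]],
    [0.1,[0.7,2.4,-114],[0,0,0]],
  ],
)

```text
time: 16.05
ee_pos: [0.4864, 0.3199, 0.0214]
tcp_rot: [179.9, 0.1, 161.0]
wrist_force: [-0.3, -0.2, -0.3]
opening: 0.0589
grasp_force: 0.0
```

Request:
step_arm(
  targets=[
    [0.1,[0,0,0],[0,0,0]],
    [0.1,[0,0,0],[0,0,0]],
    [0.1,[0,0,0],[0,0,0]],
    [0.1,[0,0,0],[0,0,0]],
    [0.1,[0,0,0],[0,0,0]],
    [0.1,[0,0,0],[0,0,0]],
  ],
)

```text
time: 16.65
ee_pos: [0.4862, 0.32, 0.021]
tcp_rot: [179.9, 0.1, 161.0]
wrist_force: [-0.1, 0.1, 7.1]
opening: 0.0394
grasp_force: 42.0
```

Request:
step_arm(
  targets=[
    [0.1,[0,0,12],[0,0,0]],
    [0.1,[0,0,35],[0,0,0]],
    [0.1,[1,-8,62],[0,0,0.03]],
    [0.1,[4,-25,80],[0,0,0.08]],
    [0.1,[8,-52,88],[0,0,0.13]],
    [0.1,[13,-85,90],[0,0,0.18]],
    [0.1,[18,-120,90],[0,0,0.23]],
    [0.1,[24,-160,90],[0,0,0.28]],
  ],
)

```text
time: 17.45
ee_pos: [0.5095, 0.1586, 0.1105]
tcp_rot: [180.0, 0.0, 177.2]
wrist_force: [1.1, -0.6, -0.6]
opening: 0.0392
grasp_force: 41.1
```

Request:
step_arm(
  targets=[
    [0.1,[6,-40,0],[0,0,0.06]],
    [0.1,[12,-80,0],[0,0,0.12]],
    [0.1,[18,-120,0],[0,0,0.18]],
    [0.1,[24,-160,0],[0,0,0.24]],
    [0.1,[30,-200,0],[0,0,0.29]],
    [0.1,[35,-232,0],[0,0,0.33]],
    [0.1,[38,-252,0],[0,0,0.343]],
    [0.1,[39,-259,0],[0,0,0.343]],
  ],
)

```text
time: 18.25
ee_pos: [0.5486, -0.1014, 0.1102]
tcp_rot: [-180.0, -0.0, -163.4]
wrist_force: [-0.3, 0.1, -1.5]
opening: 0.0393
grasp_force: 41.1
```

Request:
step_arm(
  targets=[
    [0.1,[0,0,0],[0,0,0]],
    [0.1,[0,0,0],[0,0,0]],
    [0.1,[0,0,0],[0,0,0]],
  ],
)

```text
time: 18.55
ee_pos: [0.5485, -0.0985, 0.1099]
tcp_rot: [180.0, 0.0, -163.3]
wrist_force: [-0.1, -0.9, -0.2]
opening: 0.0394
grasp_force: 41.1
```

```bash
python3 - <<'E' | grep -v "0.01[0-1]" 
from workcell import bot
from h import *
o=bot.get_obs();print(o["ee_pos"],o["tcp_rot"],o["q"].round(1),o["opening"],o["grasp_force"]);im,d,p,Z=wrist(bot,"w10")
print("plane only");blobs(cv2.morphologyEx(((d>0)&(Z>.009)&(Z<.022)).astype(np.uint8),cv2.MORPH_OPEN,np.ones((3,3))),wcast,p,.015,Z,500)
E
```

```text
[ 0.54851548 -0.09849327  0.10994635] [ 1.79989076e+02  2.15032024e-03 -1.63258247e+02] [-10.2   5.3  -3.   81.7   0.  -26.9] 0.039368860725045494 41.13394796848297
covers
[499. 266.] [538.1  95.3] [59.9 54.6] 88.7 medz 0.0431
[ 58. 264.] [ 644.8 -278.3] [130.5  71. ] 62.7 medz 0.0436
[22. 64.] [ 486.5 -342.8] [63.1 55.6] 87.0 medz 0.0435
plates
[553. 370.] [685.8 367.6] [120.9  34.7] 50.1 medz 0.0258
[ 63. 260.] [ 688.4 -301.8] [125.3 122.1] 28.6 medz 0.0321
[477. 250.] [538.3  99.5] [132.4 128.6] 79.2 medz 0.0155
[281. 163.] [ 524.2 -107. ] [119.2  89.1] 16.7 medz 0.012
[169.  23.] [ 437.1 -224.5] [45.4 61.8] 8.2 medz 0.0283
[50. 65.] [ 484.9 -344.9] [126.5 119. ] 86.3 medz 0.0146
plane only
[ 88. 264.] [ 656.8 -256.4] [110.1  13.6] 29.7 medz 0.0155
[477. 250.] [538.3  99.5] [132.4 128.6] 79.2 medz 0.0155
[281. 163.] [ 524.2 -107. ] [119.2  89.1] 16.7 medz 0.012
[52. 66.] [ 485.  -343.6] [124.  119.1] 86.3 medz 0.0123
```

View pics/w10.png

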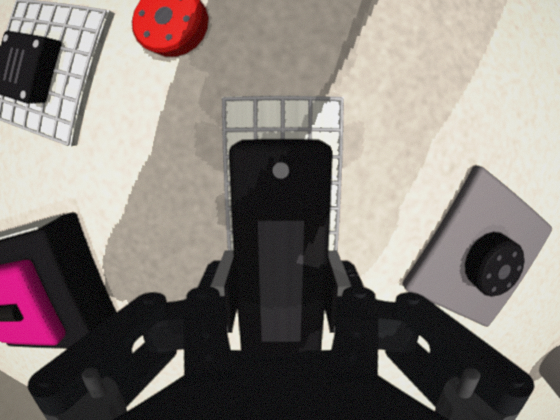

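The long cover is held straight over its carrier. The carrier's visible end, plus half its length, puts its centre at (548.3,-99.7). Lowering with a 1 mm correction.

Request:
step_arm(
  targets=[
    [0.1,[0,-1,-15],[0,0,0]],
    [0.1,[0,-1,-40],[0,0,0]],
    [0.1,[0,-1,-68],[0,0,0]],
    [0.1,[0,-1,-82],[0,0,0]],
    [0.1,[0,-1,-87.5],[0,0,0]],
    [0.1,[0,-1,-89],[0,0,0]],
    [0.1,[0,-1,-89],[0,0,0]],
    [0.1,[0,-1,-89],[0,0,0]],
  ],
)

```text
time: 19.4
ee_pos: [0.549, -0.1005, 0.0213]
tcp_rot: [-180.0, 0.1, -163.3]
wrist_force: [-0.1, 0.1, -1.3]
opening: 0.0385
grasp_force: 41.1
```

Request:
step_arm(
  targets=[
    [1,[0,0,0],[0,0,0]],
    [1,[0,0,0],[0,0,0]],
    [1,[0,0,0],[0,0,0]],
    [1,[0,0,0],[0,0,0]],
    [1,[0,0,5],[0,0,0]],
    [1,[0,0,30],[0,0,0]],
    [1,[0,0,70],[0,0,0]],
    [1,[0,0,110],[0,0,0]],
  ],
)

```text
time: 20.2
ee_pos: [0.5481, -0.1004, 0.1321]
tcp_rot: [180.0, -0.0, -163.3]
wrist_force: [1.2, -0.5, -0.0]
opening: 0.0852
grasp_force: 0.0
```

```bash
python3 - <<'E' | grep -v "0.01[0-1]" 
from workcell import bot
from h import *
for i in range(4): bot.camera("top")
o=bot.get_obs();print(o["ee_pos"],o["tcp_rot"],o["qd"].round(1),o["opening"]);wrist(bot,"w11")
E
```

```text
[ 0.54919588 -0.10062649  0.13194537] [-1.79940461e+02  1.15872638e-01 -1.63316777e+02] [-0.   1.2 -2.6 -0.6 -0.1 -0. ] 0.08529228876296943
covers
[552. 366.] [666.  335.2] [56.3 31.4] 49.6 medz 0.0425
[488. 256.] [538.6  95.1] [57.7 56. ] 34.6 medz 0.0431
[ 66. 251.] [ 674.9 -302.4] [103. 115.] 28.3 medz 0.0436
[281. 203.] [ 548.5 -103.2] [118.7  40.2] 16.7 medz 0.0436
[37. 67.] [ 486.5 -343.5] [62.5 55.5] 86.0 medz 0.0435
plates
[550. 358.] [678.8 368.2] [109.7  50.1] 49.1 medz 0.028
[ 71. 248.] [ 692.3 -316.2] [118.8 150.6] 28.5 medz 0.0324
[471. 239.] [538.5  99.6] [132.6 128.9] 79.2 medz 0.0155
[285. 190.] [548.  -99.9] [169.5  89.5] 16.7 medz 0.0152
[62. 67.] [ 485. -344.] [123.8 119.1] 86.3 medz 0.0147
[180.  27.] [ 433.8 -224.7] [52.1 61.4] 9.0 medz 0.0284
```

The long cover sits 3.3 mm off across its carrier's width. That is worth mending: regrip it and shift by (-0.9,+3.1).

Request:
step_arm(
  targets=[
    [1,[0,0,-30],[0,0,0]],
    [1,[0,0,-65],[0,0,0]],
    [1,[0,0,-95],[0,0,0]],
    [1,[0,0,-108],[0,0,0]],
    [1,[0,0,-110],[0,0,0]],
    [0.1,[0,0,-110],[0,0,0]],
    [0.1,[0,0,-110],[0,0,0]],
    [0.1,[0,0,-110],[0,0,0]],
  ],
)

```text
time: 21.25
ee_pos: [0.5495, -0.1007, 0.0223]
tcp_rot: [-179.9, 0.1, -163.3]
wrist_force: [-0.6, 0.5, -0.2]
opening: 0.0442
grasp_force: 0.0
```

Request:
step_arm(
  targets=[
    [0.1,[0,0,0],[0,0,0]],
    [0.1,[0,0,0],[0,0,0]],
    [0.1,[0,0,0],[0,0,0]],
    [0.1,[0,0,0],[0,0,0]],
    [0.1,[0,0,2],[0,0,0]],
    [0.1,[0,0,4],[0,0,0]],
    [0.1,[-0.5,2,4],[0,0,0]],
    [0.1,[-1,3,4],[0,0,0]],
  ],
)

```text
time: 22.05
ee_pos: [0.5475, -0.0973, 0.0247]
tcp_rot: [180.0, -0.0, -163.3]
wrist_force: [-0.1, 0.1, -1.4]
opening: 0.0393
grasp_force: 40.8
```

Request:
step_arm(
  targets=[
    [0.1,[0,0,0],[0,0,0]],
    [0.1,[0,0,-2],[0,0,0]],
    [0.1,[0,0,-4],[0,0,0]],
    [0.1,[0,0,-4],[0,0,0]],
    [0.1,[0,0,-4],[0,0,0]],
    [1,[0,0,-4],[0,0,0]],
    [1,[0,0,-4],[0,0,0]],
    [1,[0,0,-4],[0,0,0]],
  ],
)

```text
time: 22.85
ee_pos: [0.5475, -0.0975, 0.0205]
tcp_rot: [180.0, -0.0, -163.3]
wrist_force: [0.4, -0.0, 0.2]
opening: 0.0804
grasp_force: 0.0
```

Request:
step_arm(
  targets=[
    [1,[0,0,0],[0,0,0]],
    [1,[0,0,5],[0,0,0]],
    [1,[0,0,30],[0,0,0]],
    [1,[0,0,65],[0,0,0]],
    [1,[0,0,95],[0,0,0]],
    [1,[0,0,110],[0,0,0]],
    [1,[0,0,110],[0,0,0]],
    [1,[0,0,110],[0,0,0]],
  ],
)

```text
time: 23.65
ee_pos: [0.5474, -0.0974, 0.1296]
tcp_rot: [180.0, -0.1, -163.3]
wrist_force: [0.0, 0.4, -0.6]
opening: 0.0854
grasp_force: 0.0
```

```bash
python3 - <<'E' | grep -v "0.01[0-1]" 
from workcell import bot
from h import *
o=bot.get_obs();print(o["ee_pos"],o["tcp_rot"],o["qd"].round(1),o["opening"]);wrist(bot,"w12")
E
```

```text
[ 0.54736443 -0.09744433  0.12964711] [ 1.79974352e+02 -5.14584081e-02 -1.63313624e+02] [-0.   0.7 -1.2 -0.1  0.1 -0. ] 0.08541469415335078
covers
[551. 368.] [664.3 336.2] [56.3 31.4] 49.6 medz 0.0424
[486. 259.] [538.6  95.3] [57.8 55.3] 34.4 medz 0.0431
[ 26. 228.] [ 636.4 -334.2] [ 4.9 85.4] 28.4 medz 0.046
[ 80. 263.] [ 650.2 -259.2] [101.6  22.6] 32.8 medz 0.0431
[280. 204.] [ 546.7 -100.4] [119.2  40. ] 16.8 medz 0.0435
[33. 68.] [ 486.3 -343.3] [62.7 55.5] 86.3 medz 0.0436
plates
[549. 360.] [677.1 369.5] [109.7  49.8] 49.1 medz 0.0281
[ 67. 249.] [ 689.8 -314.3] [116.5 144.4] 28.2 medz 0.0319
[470. 242.] [538.3  99.7] [132.5 128.6] 79.3 medz 0.0155
[280. 190.] [548.2 -99.7] [169.4  89.6] 16.8 medz 0.0151
[58. 69.] [ 485.  -344.1] [123.8 119. ] 86.3 medz 0.0147
[175.  29.] [ 433.2 -225.1] [52.9 61.4] 8.6 medz 0.0284
```

The long cover is now within 2 mm and aligned. Next is the round cover on the mat.

Request:
step_arm(
  targets=[
    [1,[-1,25,0],[0,0,0]],
    [1,[-3,65,0],[0,0,0]],
    [1,[-5,110,0],[0,0,0]],
    [1,[-7,155,0],[0,0,0]],
    [1,[-8,185,0],[0,0,0]],
    [1,[-8.5,198,0],[0,0,0]],
    [1,[-8.5,198,0],[0,0,0]],
    [1,[-8.5,198,0],[0,0,0]],
  ],
)

```text
time: 24.5
ee_pos: [0.5388, 0.0998, 0.1299]
tcp_rot: [-180.0, -0.1, -163.3]
wrist_force: [-0.4, 0.2, 0.3]
opening: 0.0858
grasp_force: 0.0
```

```bash
python3 - <<'E' | grep -v "0.01[0-1]" 
from workcell import bot
from h import *
o=bot.get_obs();print(o["ee_pos"],o["tcp_rot"],o["qd"].round(1),o["opening"]);wrist(bot,"w13")
E
```

```text
[0.53881881 0.09977567 0.12988726] [-1.79986747e+02 -8.49659763e-02 -1.63311970e+02] [-1.1 -0.4  0.3 -0.   0.   0.1] 0.08579020781468005
covers
[285. 210.] [538.2 100.5] [55.2 53.8] 16.7 medz 0.0434
[ 60. 154.] [545.9 -96.5] [119.   45.7] 16.5 medz 0.0436
plates
[446. 373.] [689.4 356.4] [56.9 13. ] 49.7 medz 0.0338
[126. 369.] [793.4 -22.4] [29.5 26.1] 22.4 medz 0.0242
[285. 196.] [538.  102.3] [128.8 128.9] 79.1 medz 0.0157
[ 81. 149.] [547.3 -98.1] [168.7  93.5] 16.8 medz 0.0165
[14. 21.] [ 433.6 -223.3] [66.3 50.5] 88.8 medz 0.0275
```

Request:
step_arm(
  targets=[
    [1,[-0.5,0.5,-25],[0,0,0]],
    [1,[-0.5,0.5,-60],[0,0,0]],
    [1,[-0.5,0.5,-92],[0,0,0]],
    [1,[-0.5,0.5,-106],[0,0,0]],
    [1,[-0.5,0.5,-112],[0,0,0]],
    [1,[-0.5,0.5,-112],[0,0,0]],
    [0.3,[-0.5,0.5,-112],[0,0,0]],
    [0.3,[-0.5,0.5,-112],[0,0,0]],
  ],
)

```text
time: 25.35
ee_pos: [0.5395, 0.1011, 0.0203]
tcp_rot: [-180.0, 0.1, -163.3]
wrist_force: [-1.7, 4.3, 2.5]
opening: 0.0588
grasp_force: 1.5
```

Request:
step_arm(
  targets=[
    [0.3,[0,0,0],[0,0,0]],
    [0.3,[0,0,0],[0,0,0]],
    [0.3,[0,0,0],[0,0,0]],
    [0.3,[0,0,0],[0,0,0]],
    [0.3,[0,0,0],[0,0,0]],
    [0.3,[0,0,0],[0,0,0]],
  ],
)

```text
time: 25.95
ee_pos: [0.5395, 0.1012, 0.0207]
tcp_rot: [-180.0, 0.2, -163.3]
wrist_force: [-1.6, -0.5, 6.9]
opening: 0.0543
grasp_force: 42.3
```

Request:
step_arm(
  targets=[
    [0.3,[0,0,12],[0,0,0]],
    [0.3,[0,0,35],[0,0,0]],
    [0.3,[-3,10,62],[0,0,0]],
    [0.3,[-8,30,78],[0,0,0]],
    [0.3,[-15,60,80],[0,0,0]],
    [0.3,[-24,95,80],[0,0,0]],
    [0.3,[-33,130,80],[0,0,0]],
    [0.3,[-42,165,80],[0,0,0]],
  ],
)

```text
time: 26.75
ee_pos: [0.4963, 0.2674, 0.1002]
tcp_rot: [180.0, 0.1, -163.3]
wrist_force: [1.2, -0.2, -1.2]
opening: 0.0543
grasp_force: 42.7
```

Request:
step_arm(
  targets=[
    [0.3,[-6,25,0],[0,0,0]],
    [0.3,[-10,39,0],[0,0,0]],
    [0.3,[-11,45,0],[0,0,0]],
    [0.3,[-11,45,0],[0,0,0]],
    [0.3,[-11,45,0],[0,0,0]],
    [0.3,[-11,45,0],[0,0,0]],
  ],
)

```text
time: 27.35
ee_pos: [0.486, 0.31, 0.0989]
tcp_rot: [-180.0, -0.0, -163.4]
wrist_force: [-0.7, -0.3, -0.3]
opening: 0.0543
grasp_force: 42.7
```

```bash
python3 - <<'E' | grep -v "0.01[0-1]" 
from workcell import bot
from h import *
o=bot.get_obs();print(o["ee_pos"],o["tcp_rot"],o["qd"].round(1),o["opening"]);im,d,p,Z=wrist(bot,"w14")
m=cv2.morphologyEx(((d>0)&(Z>.009)&(Z<.022)).astype(np.uint8),cv2.MORPH_OPEN,np.ones((3,3)))
n,l,s,c=cv2.connectedComponentsWithStats(m)
i=max(range(1,n),key=lambda i:s[i][4]*(abs(c[i][0]-280)<80));print(s[i],c[i])
cs,_=cv2.findContours((l==i).astype(np.uint8),cv2.RETR_EXTERNAL,cv2.CHAIN_APPROX_NONE)
w=wcast(p,max(cs,key=cv2.contourArea)[:,0,:],.015)[:,:2]*1000
c=np.array([486.,311])
from scipy.optimize import least_squares
for k in range(15):   # circle of known radius 64.5 on the points near the rim
    g=w[abs(np.linalg.norm(w-c,axis=1)-64.5)<(8 if k<5 else 2.5)];c=least_squares(lambda x:np.linalg.norm(g-x,axis=1)-64.5,c).x
print("carrier",c,len(g),len(w),np.std(np.linalg.norm(g-c,axis=1)))
E
```

```text
[0.48597691 0.30999765 0.09887449] [-1.79989046e+02 -1.22085765e-03 -1.63389876e+02] [ 0.   0.1 -0.  -0.1 -0.   0.2] 0.054287159696072895
covers
plates
[  9. 337.] [755.1  27.4] [ 41.9 121.1] 75.0 medz 0.0206
[ 56. 197.] [537.2 105. ] [131.3 131.2] 79.4 medz 0.0157
[  201   124   172   130 14810] [287.73835246 184.4341661 ]
carrier [485.59163986 311.96293795] 337 503 0.5136495477112996
```

View pics/w14.png

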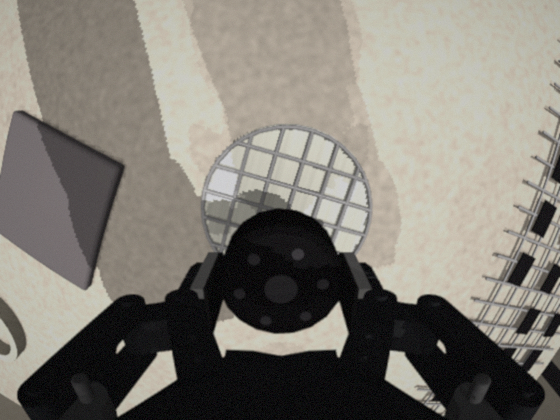

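The round cover is held at (281,270) over the round carrier, centre (485.6,312). Lowering with a small correction.

Request:
step_arm(
  targets=[
    [0.3,[0.7,3.4,-15],[0,0,0]],
    [0.3,[0.7,3.4,-40],[0,0,0]],
    [0.3,[0.7,3.4,-62],[0,0,0]],
    [0.3,[0.7,3.4,-73],[0,0,0]],
    [0.3,[0.7,3.4,-77.5],[0,0,0]],
    [0.3,[0.7,3.4,-78.5],[0,0,0]],
    [0.3,[0.7,3.4,-78.5],[0,0,0]],
    [0.3,[0.7,3.4,-78.5],[0,0,0]],
  ],
)

```text
time: 28.2
ee_pos: [0.4865, 0.3144, 0.0208]
tcp_rot: [180.0, 0.0, -163.3]
wrist_force: [-2.2, -1.8, 3.6]
opening: 0.0541
grasp_force: 43.0
```

Request:
step_arm(
  targets=[
    [1,[0,0,0],[0,0,0]],
    [1,[0,0,0],[0,0,0]],
    [1,[0,0,0],[0,0,0]],
    [1,[0,0,5],[0,0,0]],
    [1,[0,0,30],[0,0,0]],
    [1,[0,0,70],[0,0,0]],
    [1,[0,0,105],[0,0,0]],
    [1,[0,0,110],[0,0,0]],
  ],
)

```text
time: 29.0
ee_pos: [0.4879, 0.3155, 0.1357]
tcp_rot: [179.9, 0.4, -163.3]
wrist_force: [0.3, 0.4, -0.5]
opening: 0.0852
grasp_force: 0.0
```

```bash
python3 - <<'E' | grep -v "0.01[0-1]" 
from workcell import bot
from h import *
for i in range(4): bot.camera("top")
o=bot.get_obs();print(o["ee_pos"],o["tcp_rot"],o["qd"].round(1),o["opening"]);wrist(bot,"w15")
E
```

```text
[0.48599305 0.3141867  0.12923747] [-1.79980657e+02 -6.75607403e-02 -1.63317670e+02] [-0.   0.5 -0.9  0.  -0.1 -0. ] 0.0854677771783401
covers
[280. 210.] [485.4 311.4] [55.  54.3] 16.7 medz 0.0434
plates
[278. 349.] [636.3 353.7] [14.1 37. ] 16.7 medz 0.016
[ 14. 318.] [751.1  17.2] [ 62.1 122. ] 76.9 medz 0.021
[281. 196.] [485.2 311.5] [127.6 128.4] 16.7 medz 0.0134
[ 69. 188.] [537.2 104.9] [131.4 131.1] 79.2 medz 0.0157
```

View pics/w15.png

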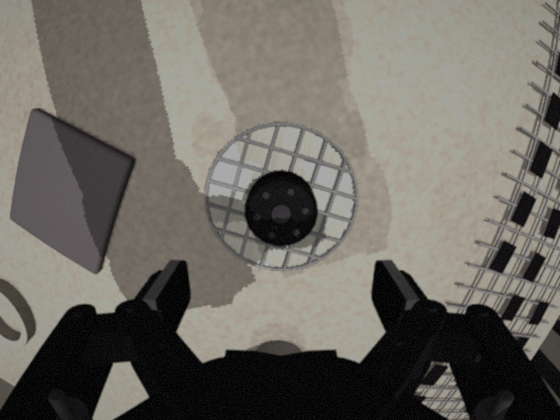

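The round cover at (280,210) is within 1 mm of its carrier's centre. I'll back off upward and run a last check with the top camera.

Request:
step_arm(
  targets=[
    [1,[-10,-10,25],[0,0,0]],
    [1,[-30,-35,50],[0,0,0]],
    [1,[-60,-70,70],[0,0,0]],
    [1,[-90,-105,80],[0,0,0]],
    [1,[-120,-140,80],[0,0,0]],
    [1,[-140,-160,80],[0,0,0]],
    [1,[-140,-160,80],[0,0,0]],
    [1,[-140,-160,80],[0,0,0]],
  ],
)

```text
time: 30.05
ee_pos: [0.3462, 0.1542, 0.2097]
tcp_rot: [180.0, -0.0, -163.4]
wrist_force: [0.5, -0.4, -0.3]
opening: 0.0854
grasp_force: 0.0
```

```bash
python3 - <<'E'
from workcell import bot
from h import *
p=bot.camera_params("top");im,d=bot.camera("top");Z=world(p,d)[:,:,2];cv2.imwrite("pics/top9.png",im[:,:,::-1])
roi=np.zeros(Z.shape,bool);roi[120:315,115:430]=1
op=lambda m:cv2.morphologyEx((m&roi).astype(np.uint8),cv2.MORPH_OPEN,np.ones((3,3)))
print("covers");blobs(op((Z>.03)&(Z<.06)),cast,p,.043,Z,60);print("plates etc");blobs(op((Z>.008)&(Z<.3)),cast,p,.015,Z,60)
E
```

```text
covers
[158. 233.] [486.7 314.8] [54.9 51.8] 89.3 medz 0.0431
[385. 231.] [ 485.4 -341.4] [57.7 55.2] 88.3 medz 0.0434
[299. 211.] [545.9 -95.7] [119.2  40.4] 17.5 medz 0.0434
[376. 158.] [ 695.4 -315.2] [122.4 155.9] 28.5 medz 0.055
plates etc
[385. 303.] [ 276.1 -342.4] [58.3 54.8] 61.6 medz 0.028
[362. 277.] [ 350.8 -278.4] [55.8 52.4] 89.3 medz 0.0279
[408. 276.] [ 353.4 -412.1] [56.9 56.8] 25.2 medz 0.0281
[342. 250.] [ 430.4 -220.1] [53.  52.9] 88.8 medz 0.028
[159. 234.] [485.4 315.9] [125.5 127.5] 13.4 medz 0.0139
[382. 232.] [ 483.3 -341.1] [120.1 119.6] 86.4 medz 0.0143
[231. 215.] [537.8 106.4] [130.  129.5] 79.2 medz 0.0155
[300. 211.] [546.7 -95.2] [169.2  89.7] 16.6 medz 0.0149
[139. 172.] [669.7 380. ] [94.6 61.9] 67.5 medz 0.0945
[266. 146.] [741.5   1.8] [98.6 99.8] 89.3 medz 0.0051
[374. 159.] [ 699.4 -319.3] [125.3 164.4] 28.5 medz 0.0581
```

View pics/top9.png

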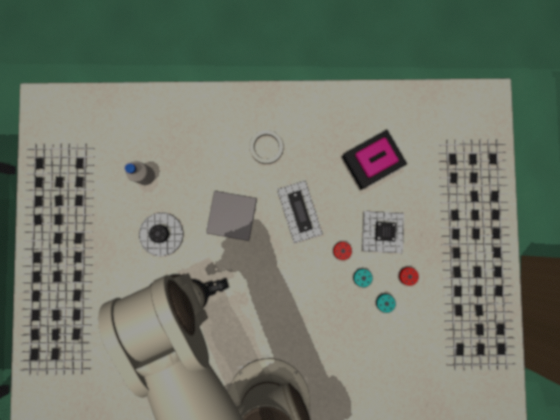

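The top view shows each cover centred on its own carrier: round at (158,233), long at (299,211) and square at (385,231). The mat is empty, and the bystanders and look-alikes are where they started.

```bash
python3 -c "
from workcell import bot
print(bot.job_done())"
```

```text
the job is handed in; nothing more can be done
None
```

All three covers are on their own carriers, each within about 2 mm of centre, upright and lined up. The round cover was set aside on the mat first, the bystanders and look-alikes stayed where they were, and the job is handed in at about 30 s of the 96 s allowed.

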